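# Run the seam pick along the joint of a folding pastry board

## Task

Clean out the seam of the folding pastry board: take the seam pick (the tool with the slim straight handle) from its stand and, with its tip down in the seam, run it slowly, at about 4 cm per second, along the whole seam, from the end where the carrying handles are to the opposite end. Then hang the pick upright back in the stand it came from and let go.

Things in the scene. Friction and masses are not known exactly. Their poses are not given: they have to be found in the camera images.
- pick_grip (a point): Centre of the seam pick's handle: a straight upright wooden cylinder 18 mm across, 80 mm long, on a steel guard disc (54 mm across, 6 mm thick). It is 108 mm above the tip and 40 mm above the disc's upper face. z: up along the tool. Loose, about 120 g. (The dough stamp with the broad mushroom head in a like stand nearby is not needed.)
- pick: The seam pick; its origin is the tip, the lower end of its steel shank (10 mm across, 62 mm long, below the guard disc). z points from the tip up to the handle. While the pick hangs in its stand the tip is 13 mm above the table.
- board: Folding pastry board, fixed: two wooden leaves, 18 mm thick, and between them the seam, a straight groove 180 mm long, 18 wide, 14 deep, open at its ends (floor 4 mm above the table). Origin: mid-seam at table height; x along the seam, z up. At the -x end two steel handles stick out 25 mm, 64 mm either side of the seam. Board 238 mm along y; a 22 mm high cutter stands on a leaf.
- pick_stand: The pick's wooden stand, fixed: 80 x 80 mm, 75 mm high, with one round hole 32 mm in diameter through its 8 mm top. Origin: on the hole's axis, at table height; z up. The shank hangs through the hole with about 11 mm play all round and the guard disc rests on the top. The stamp in the like stand nearby reaches 131 mm above the table.
Mind the look-alikes: they are no part of the job. Leave any orange or pink look-alike of the pick_stand alone. What is shaped like the pick but purple is not meant.

How it is judged:
On the way, in this order (a step that is already met when the one before it is completed fails the run):
1. the pick's tip is down in the seam at the end with the carrying handles (last 30 mm) (z of pick in the frame of board between -0.01 and 0.0165 m and y of pick in the frame of board between -0.012 and 0.012 m and x of pick in the frame of board between -0.115 and -0.06 m), for 0.05 s.
2. the tip, still in the seam, passes a quarter of the way (z of pick in the frame of board between -0.01 and 0.0165 m and y of pick in the frame of board between -0.012 and 0.012 m and x of pick in the frame of board between -0.05 and -0.03 m), for 0.05 s.
3. the tip, still in the seam, passes the middle (z of pick in the frame of board between -0.01 and 0.0165 m and y of pick in the frame of board between -0.012 and 0.012 m and x of pick in the frame of board between -0.01 and 0.01 m), for 0.05 s.
4. the tip, still in the seam, passes three quarters of the way (z of pick in the frame of board between -0.01 and 0.0165 m and y of pick in the frame of board between -0.012 and 0.012 m and x of pick in the frame of board between 0.03 and 0.05 m), for 0.05 s.
5. the tip, still in the seam, reaches the opposite, plain end (last 30 mm) (z of pick in the frame of board between -0.01 and 0.0165 m and y of pick in the frame of board between -0.012 and 0.012 m and x of pick in the frame of board between 0.06 and 0.115 m), for 0.05 s.
At the end, for the whole second after the job is handed in: The pick hangs released and at rest in its own stand, guard disc on the stand's top: tip within 15 mm of the hole's axis and 7 to 19 mm above the table, upright within 10 degrees (horizontal distance between pick and pick_stand below 0.015 m and z of pick in the frame of pick_stand between 0.007 and 0.019 m and angle between pick's own z axis and vertical below 0.17 rad and linear speed of pick below 0.02 m/s); the robot touches nothing.
It fails at once if the tip, in the seam between its two ends (more than 30 mm from either), moves faster than 12 cm/s (z of pick in the frame of board between -0.01 and 0.0165 m and y of pick in the frame of board between -0.012 and 0.012 m and x of pick in the frame of board between -0.06 and 0.06 m and linear speed of pick above 0.12 m/s).
It also fails if it takes over 67 s, if anything falls off the work surface, if the arm or the gripper's body presses on something with over 40 N, if the wrist force passes 120 N, or if a joint passes its speed limit or range.

## Robot

A 6-joint arm with a two-finger parallel gripper is mounted at the origin on the work surface. World frame = base frame: x ahead of the robot, y to its left, z up, the work surface at z = 0. Lengths are in m, angles in rad, forces in N, time in s.
With the tool pointing down it reaches from about 0.35 to 0.875 m from the base axis. Payload 4.2 kg.
Tool frame: the origin (TCP) lies at the very end of the fingers, on their centre line; the grasp point (between the pads) lies 19 mm behind it (robot.pinch_z is the distance from the TCP to the grasp point, in m); z points along the fingers, y is the line along which they close (so a half turn about z gives the same grasp; the last joint's range is limited). The gripper opens to 85 mm and grips with 20 to 120 N. Pads are 22 mm wide; open, the fingers measure 114 mm over their backs; the gripper's body (76 mm by 85 mm) begins 54 mm behind the grasp point. The pads swing forward as they close: fully open they stand 13 mm farther back than shut.
Start: joints at [-0.871, 0.385, 0.008, 0, -1.194, -0.259], TCP at [0.267, -0.565, 0.231] pointing down, gripper open.
Joint ranges: [-3.14, 3.14], [-1.21, 2.06], [-1.07, 1.41], [-3.16, 2.05], [-2.99, -0.16], [-3.1, 3.1]. Speed limits (rad/s): [2.79, 2.79, 3.14, 3.14, 3.14, 3.14].

## Interface

Orientations are given as a unit quaternion [w, x, y, z].
In Python, from cell import sense, capture, robot gives the robot as it stands.
- The arm moves only by the tool play_rows, never from a script. Its argument "moves" is a list of rows, each an object of numbers: "wx", "wy", "wz": the turn, a rotation vector about the tool's x, y, z in degrees; "tx", "ty", "tz": the shift along the tool's x, y, z in cm; "gripper": the opening, from 0 (shut) to 1 (fully open). In form: [{"wx": .., "wy": .., "wz": .., "tx": .., "ty": .., "tz": .., "gripper": ..}, ...]. A call has 1 to 8 rows; each row is the pose to reach, as a shift and turn from the pose commanded when the call began, along the tool's axes at that moment; what a row does not reach only later rows make up. A row lasts 1/8 s, in which the tool goes at most 62.5 mm and 10.7 degrees, less where a joint would pass 70% of its speed; a pose out of reach is approached as far as the arm can. A call with a gripper value outside its range is refused whole. The fingers move at their own pace and stop on an object; "newtons" is the grip in N (left out, the last holds). Time passes only in rows, so rows that repeat a pose let the fingers close. It gives the time, the measured TCP pose, the force, the opening and the grip force at its end, in the units of the state.
- sense(): the state, without advancing time (a new reading comes with each control period).
- capture(name): name is "scene" or "top" or "wrist"; returns a dict with "frame" (420x560x3 uint8, red, green, blue), "intrinsics" (3x3 intrinsics, pixels), "camera_from_world" (4x4, takes a point from world to camera coordinates). Camera axes: x right, y down, z forward; pixel columns grow to the right and rows downward; lengths in m; the calibration is good to about 2 mm. A picture is of the moment at which its call begins. There is no depth.
- robot.job_done(): hands the job in; it is judged then, once.
The state is a dict: "time": time; "joints": joint angles; "joint_velocities": joint speeds; "effort": joint torques, N m; "tool_pos": TCP position; "tool_rot": TCP orientation; "contact_force": force on the tool from outside, world axes, zero at the start; "moment": the same for the moment, N m; "grip_width": finger opening in m; "gripper_force": force on a finger pad.
Only numpy, scipy, OpenCV 4.12 (cv2) and the standard library are available. Lean on these libraries where they do the work, as an engineer would, in place of code of your own. Each camera call takes 0.05 s, during which the arm holds its last target. There are 200 camera calls.

## Working session

There is one attempt and no reset: what is moved stays moved. The work goes in short steps, Python scripts to look and compute and a tool call to move; the robot and the scene stay as the last step left them, time stands still between calls to the robot, and variables do not carry over. Pictures are saved under pics/ and viewed, at most 10 in all, crops included, and the job is handed in when it is done.

Besides the shell and the picture viewer there is one more tool, called after "Emit:" in YAML: its name, and indented under it one key for each argument. play_rows: Moves the arm, as the interface text tells. Its arguments: {"type":"object","properties":{"moves":{"type":"array"},"newtons":{"type":"number"}},"required":["moves"]}

```bash
ls; mkdir -p pics
python3 - <<'E'
from cell import sense,capture,robot
import cv2,numpy as np
for n in ("scene","top","wrist"):
    c=capture(n); cv2.imwrite(f"pics/{n}0.png",c["frame"][:,:,::-1]); np.savez(f"{n}0.npz",**c)
    P=c["camera_from_world"]; print(n,np.round(c["intrinsics"],1).tolist(),np.round(-P[:3,:3].T@P[:3,3],3))
s=sense();print({k:np.round(v,3).tolist() for k,v in s.items()},robot.pinch_z)
E
```

```text
pics
scene [[511.9, 0.0, 282.7], [0.0, 511.9, 206.2], [0.0, 0.0, 1.0]] [ 0.988 -0.72   0.989]
top [[391.2, 0.0, 271.9], [0.0, 391.2, 205.4], [0.0, 0.0, 1.0]] [ 0.361 -0.104  0.934]
wrist [[343.7, 0.0, 281.2], [0.0, 343.7, 207.9], [0.0, 0.0, 1.0]] [ 0.196 -0.598  0.374]
{'time': 0.15, 'joints': [-0.871, 0.385, 0.007, -0.0, -1.194, -0.259], 'joint_velocities': [0.0, -0.004, 0.004, 0.004, 0.0, 0.0], 'effort': [-0.001, -39.268, 18.858, 4.189, -0.003, -0.0], 'tool_pos': [0.266, -0.565, 0.23], 'tool_rot': [-0.0, -0.219, 0.976, 0.001], 'contact_force': [0.055, -0.548, -0.892], 'moment': [0.039, -0.018, -0.025], 'gripper_force': 0.0, 'grip_width': 0.086} 0.0187
```

View pics/scene0.png

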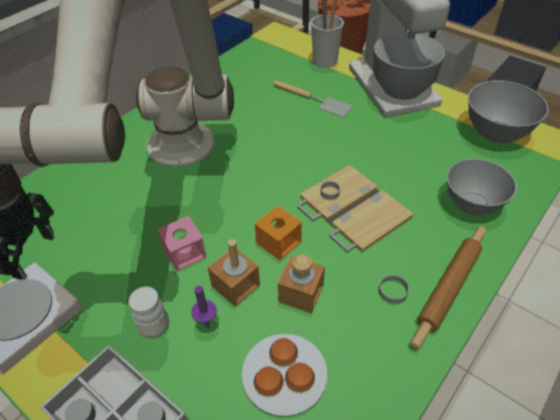

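View pics/top0.png

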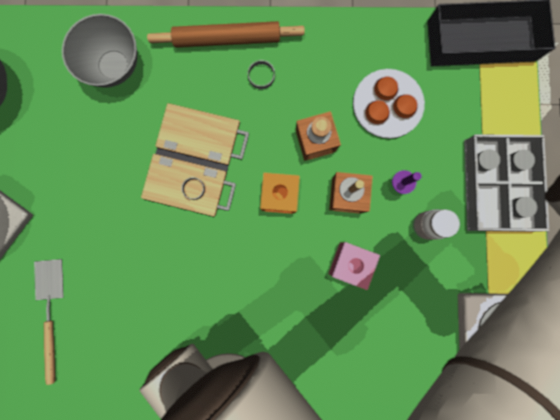

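The scene view shows the slim wooden handle with a guard disc in the brown stand at (234,260). In the top view it is at about (352,188). 

Candidates:
- **Stamp:** mushroom head in a brown stand, scene (302,270), top (320,130).
- **Purple pick:** top (405,182).
- **Orange empty stand:** top (280,193).
- **Pink empty stand:** top (355,265).

I choose the brown stand at top (352,188). The board's handles are on the right in the top view, at (238,145) and (228,192). I'll check this with a close crop.

```bash
cat > h.py <<'E'
import numpy as np,cv2
def load(n): return dict(np.load(n))
def ray(c,uv):
    P=c["camera_from_world"];K=c["intrinsics"]
    o=-P[:3,:3].T@P[:3,3]; d=P[:3,:3].T@np.linalg.inv(K)@np.array([uv[0],uv[1],1.]); return o,d
def onz(c,uv,z):
    o,d=ray(c,uv); return o+d*(z-o[2])/d[2]
def proj(c,p):
    P=c["camera_from_world"];q=c["intrinsics"]@(P[:3,:3]@np.array(p)+P[:3,3]); return q[:2]/q[2]
def tri(c1,u1,c2,u2):
    A=[];b=[]
    for c,u in((c1,u1),(c2,u2)):
        o,d=ray(c,u);d/=np.linalg.norm(d);M=np.eye(3)-np.outer(d,d);A.append(M);b.append(M@o)
    return np.linalg.solve(sum(A),sum(b))
E
python3 - <<'E'
from h import *
t=load("top0.npz");s=load("scene0.npz")
a=t["frame"][85:235,130:430]; b=s["frame"][150:330,150:420]
A=cv2.resize(a,(800,400),interpolation=2)[:,:,::-1];
B=cv2.resize(b,(800,533),interpolation=2)[:,:,::-1]
cv2.imwrite("pics/ct.png",A);cv2.imwrite("pics/cs.png",B)
E
```

```text
(no output)
```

View pics/ct.png

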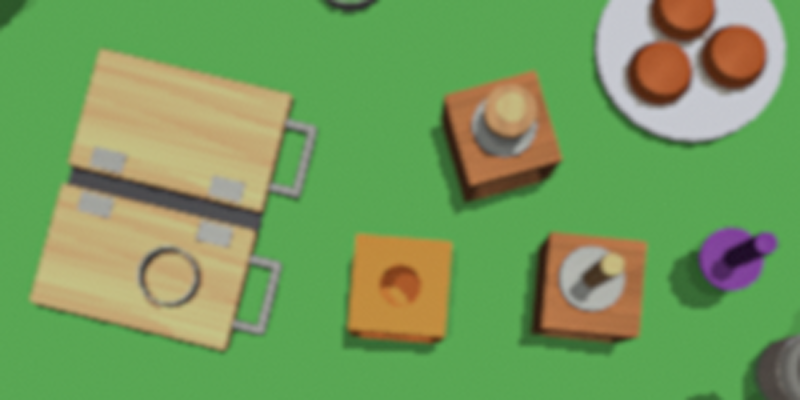

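View pics/cs.png

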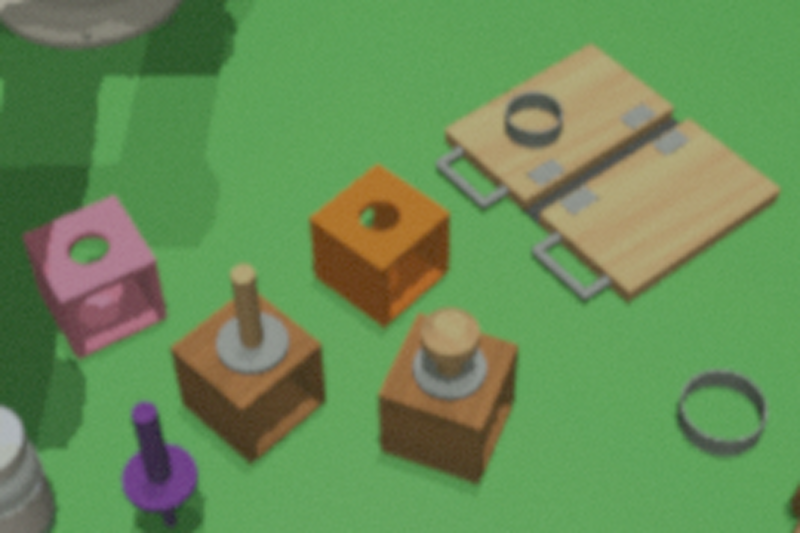

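The crops confirm the choice. The slim handle is in the brown stand, with its top at about (612,264) and its disc at (592,280) in the top crop. The board's seam is the dark strip from (262,218) at the handle end to (70,178). Next I measure positions.

Run:
```python
from h import *
t=load("top0.npz");s=load("scene0.npz")
T=t["frame"];H=cv2.cvtColor(T,cv2.COLOR_RGB2HSV).astype(int)
def big(m,x0,x1,y0,y1):
    k=np.zeros(m.shape,np.uint8);k[y0:y1,x0:x1]=m[y0:y1,x0:x1]
    n,l,st,ce=cv2.connectedComponentsWithStats(k); i=1+np.argmax(st[1:,4]); return (l==i).astype(np.uint8),st[i],ce[i]
for nm,c,box,sb in(("top",t,(325,385,160,220),None),("scene",s,(200,270,225,310),None)):
    h=cv2.cvtColor(c["frame"],cv2.COLOR_RGB2HSV).astype(int)
    m,st,ce=big((h[...,1]<60)&(h[...,2]>90),*box)
    cn=max(cv2.findContours(m,0,1)[0],key=len); e=cv2.fitEllipse(cv2.convexHull(cn)); print(nm,"disc",st,np.round(e[0],1),np.round(e[1],1),"->",np.round(onz(c,e[0],.081),4))
# stand: top-face by brightness
m,st,ce=big((H[...,0]<20)&(H[...,1]>100)&(H[...,2]>60),325,385,160,220)
v=H[...,2][m>0];print("V pct",np.percentile(v,[5,20,40,60,80,95]),st)
for y in range(164,222,6): print(y,[int(a) for a in H[y,326:380:2,2]])
# seam
m,st,ce=big((H[...,2]<95)&(H[...,1]<90),140,245,120,190)
r=cv2.minAreaRect(cv2.findNonZero(m));b=cv2.boxPoints(r);print("seam",st,np.round(r[0],1),np.round(r[1],1))
for z in(.004,.018): print(z,[np.round(onz(t,p,z),4)[:2].tolist() for p in b],np.round(onz(t,r[0],z),4))
# board outline (wood)
m,st,ce=big((H[...,0]>10)&(H[...,0]<28)&(H[...,1]>50)&(H[...,2]>120),135,250,95,225)
k=(((H[...,0]>10)&(H[...,0]<28)&(H[...,1]>50)&(H[...,2]>120))[95:225,135:250]).astype(np.uint8)
k=cv2.morphologyEx(k,cv2.MORPH_OPEN,np.ones((3,3)));pts=cv2.findNonZero(k)+np.array([135,95]);r=cv2.minAreaRect(pts);b=cv2.boxPoints(r)
w=np.array([onz(t,p,.018)[:2] for p in b]);print("board",np.round(w,4).tolist(),"sides",np.round(np.linalg.norm(w-np.roll(w,-1,0),axis=1),4),"ctr",np.round(w.mean(0),4))
print("handle top (z .161)",onz(t,(130+612/2.667,85+264/2.667),.161),"tri",tri(t,(130+612/2.667,85+264/2.667),s,(150+243/2.963,150+270/2.963)))
```

```text
top disc [340 178  24  24 354] [351.3 189.2] [23.4 24.1] -> [ 0.4756 -0.2706  0.081 ]
scene disc [223 256  24  20 319] [234.7 265.4] [20.  24.3] -> [ 0.4782 -0.2742  0.081 ]
V pct [ 93.6 157.  170.  175.  179.  183. ] [332 173  40  40 873]
164 [168, 168, 167, 167, 167, 167, 167, 166, 168, 168, 167, 167, 167, 166, 167, 167, 167, 166, 167, 167, 166, 167, 167, 167, 167, 167, 166]
170 [167, 167, 168, 167, 168, 166, 166, 167, 167, 167, 167, 167, 167, 167, 167, 166, 167, 167, 167, 167, 167, 167, 167, 167, 167, 167, 167]
176 [166, 167, 166, 128, 56, 138, 171, 171, 172, 174, 176, 177, 176, 178, 181, 183, 184, 183, 184, 186, 183, 179, 176, 148, 166, 167, 166]
182 [166, 139, 99, 46, 78, 164, 182, 173, 167, 179, 179, 179, 181, 171, 142, 171, 196, 196, 195, 182, 177, 177, 175, 153, 167, 166, 167]
188 [161, 115, 83, 46, 95, 170, 164, 156, 183, 182, 172, 109, 68, 71, 71, 83, 121, 148, 163, 162, 161, 160, 154, 160, 166, 166, 167]
194 [154, 111, 71, 49, 133, 182, 181, 151, 165, 123, 110, 111, 114, 154, 177, 178, 178, 179, 173, 165, 165, 164, 148, 164, 167, 166, 167]
200 [139, 102, 52, 61, 151, 182, 
[... 303 characters left out ...]
 85, 88, 88, 92, 86, 54, 62, 91, 122, 153, 166, 168, 167, 167, 167]
218 [168, 168, 166, 167, 167, 167, 168, 168, 168, 168, 169, 166, 159, 158, 158, 154, 150, 166, 167, 167, 168, 167, 167, 167, 167, 167, 167]
seam [157 148  71  24 417] [191.7 158.9] [72.6  6.3]
0.004 [[0.5698, 0.1865], [0.5848, 0.1832], [0.5419, 0.0118], [0.5271, 0.0153]] [0.5558 0.099  0.004 ]
0.018 [[0.5667, 0.1821], [0.5815, 0.1789], [0.5392, 0.0101], [0.5246, 0.0135]] [0.5529 0.0959 0.018 ]
board [[0.4588, 0.2125], [0.6928, 0.1599], [0.6464, -0.0165], [0.4148, 0.0396]] sides [0.2398 0.1824 0.2383 0.1784] ctr [0.5532 0.0989]
handle top (z .161) [ 0.47537344 -0.27127835  0.161     ] tri [ 0.47591101 -0.2709268   0.16044752]
```

Measured positions, each checked against the given sizes:

| Item | Measured | Expected |
|---|---|---|
| Pick handle axis (x, y) | (0.4755, -0.271) | in reach |
| Pick handle top, triangulated z | 0.160 | 0.161 |
| Board centre | about (0.553, 0.098) | in reach |
| Board sides | 0.239 × 0.180 | 0.238 × 0.180 |
| Seam direction | about 75.6° | n/a |

I'll add a move helper, then hover over the pick with the fingers closing along the seam direction.

```bash
cat >> h.py <<'E'
from scipy.spatial.transform import Rotation as Ro
def delta(s,target,yaw=None):
    "cm shift in tool axes to world TCP target; deg turn making tool y at world yaw and z straight down"
    q=s["tool_rot"];R=Ro.from_quat([q[1],q[2],q[3],q[0]])
    t=R.inv().apply(np.array(target)-s["tool_pos"])*100
    out=dict(t=np.round(t,2).tolist())
    if yaw is not None:
        y=np.array([np.cos(yaw),np.sin(yaw),0]);z=np.array([0,0,-1.]);G=Ro.from_matrix(np.c_[np.cross(y,z),y,z])
        out["w"]=np.round((R.inv()*G).as_rotvec(degrees=True),1).tolist()
    return out
E
python3 - <<'E'
from h import *;from cell import sense
print(delta(sense(),[.4755,-.271,.23],np.radians(75.6)))
E
```

```text
{'t': [-31.44, 17.66, 0.07], 'w': [0.1, -0.0, 39.6]}
```

Emit:
play_rows:
  moves:
    - {"tx": -31.4, "ty": 17.7, "tz": 0, "wz": 39.6, "gripper": 1}
    - {"tx": -31.4, "ty": 17.7, "tz": 0, "wz": 39.6, "gripper": 1}
    - {"tx": -31.4, "ty": 17.7, "tz": 0, "wz": 39.6, "gripper": 1}
    - {"tx": -31.4, "ty": 17.7, "tz": 0, "wz": 39.6, "gripper": 1}
    - {"tx": -31.4, "ty": 17.7, "tz": 0, "wz": 39.6, "gripper": 1}
    - {"tx": -31.4, "ty": 17.7, "tz": 0, "wz": 39.6, "gripper": 1}
    - {"tx": -31.4, "ty": 17.7, "tz": 0, "wz": 39.6, "gripper": 1}
    - {"tx": -31.4, "ty": 17.7, "tz": 0, "wz": 39.6, "gripper": 1}

```text
invalid input at $.moves[0]: expected keys wx, wy, wz, tx, ty, tz, gripper
```

Run:
```python
from h import *;from cell import sense,capture
s=sense();print(np.round(s["tool_pos"],4),delta(s,[.4755,-.271,.102],np.radians(75.6)))
c=capture("wrist");np.savez("wrist1.npz",**c);print("expect handle top",proj(c,[.4755,-.271,.161]),"disc",proj(c,[.4755,-.271,.081]))
f=c["frame"][:,:,::-1].copy();cv2.drawMarker(f,tuple(int(v) for v in proj(c,[.4755,-.271,.161])),(0,0,255),1,15)
cv2.imwrite("pics/w1.png",f)
```

```text
[ 0.2665 -0.5649  0.2305] {'t': [-31.44, 17.64, 12.87], 'w': [0.1, -0.0, 39.6]}
expect handle top [469.03354322 537.14140835] disc [432.99513001 453.19987412]
```

View pics/w1.png

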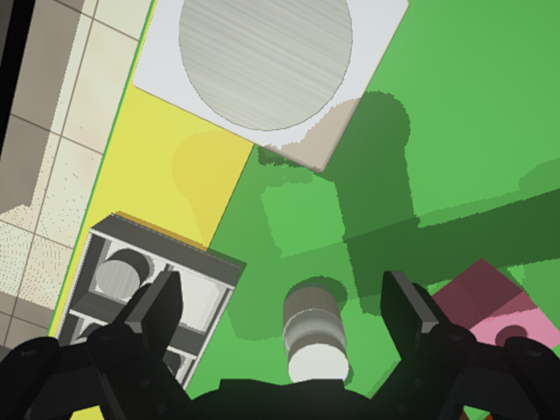

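The move was refused because every key is required, so this wrist view is still from the start pose: shaker at (318,335), pink stand at (500,310). I'll resend with all keys.

Emit:
play_rows:
  moves:
    - {"wx": 0, "wy": 0, "wz": 39.6, "tx": -31.4, "ty": 17.7, "tz": 0, "gripper": 1}
    - {"wx": 0, "wy": 0, "wz": 39.6, "tx": -31.4, "ty": 17.7, "tz": 0, "gripper": 1}
    - {"wx": 0, "wy": 0, "wz": 39.6, "tx": -31.4, "ty": 17.7, "tz": 0, "gripper": 1}
    - {"wx": 0, "wy": 0, "wz": 39.6, "tx": -31.4, "ty": 17.7, "tz": 0, "gripper": 1}
    - {"wx": 0, "wy": 0, "wz": 39.6, "tx": -31.4, "ty": 17.7, "tz": 0, "gripper": 1}
    - {"wx": 0, "wy": 0, "wz": 39.6, "tx": -31.4, "ty": 17.7, "tz": 0, "gripper": 1}
    - {"wx": 0, "wy": 0, "wz": 39.6, "tx": -31.4, "ty": 17.7, "tz": 0, "gripper": 1}
    - {"wx": 0, "wy": 0, "wz": 39.6, "tx": -31.4, "ty": 17.7, "tz": 0, "gripper": 1}

```text
time: 1.2
tool_pos: [0.475, -0.2709, 0.2311]
tool_rot: [-0.0, 0.124, 0.992, 0.0]
contact_force: [-0.1, 0.0, -0.2]
grip_width: 0.0852
gripper_force: 0.0
```

Run:
```python
from h import *;from cell import sense,capture
s=sense();print(s["time"],np.round(s["tool_pos"],4),delta(s,[.4755,-.271,.102],np.radians(75.6)))
c=capture("wrist");np.savez("wrist2.npz",**c)
f=c["frame"][:,:,::-1].copy();cv2.drawMarker(f,tuple(int(v) for v in proj(c,[.4755,-.271,.161])),(0,0,255),1,15)
cv2.imwrite("pics/w2.png",f)
```

```text
1.2 [ 0.475  -0.2709  0.2311] {'t': [-0.05, 0.0, 12.91], 'w': [-0.0, -0.0, 0.1]}
```

View pics/w2.png

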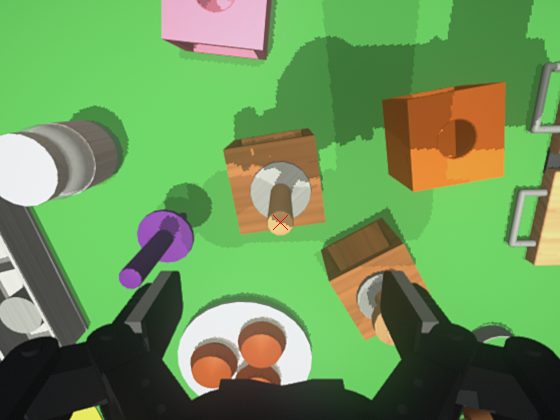

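The red marker projected from my estimate lies on the handle top at (280,222), so the position holds. The stand's face spans about (232,150) to (325,230). I descend and grip.

Emit:
play_rows:
  moves:
    - {"wx": 0, "wy": 0, "wz": 0, "tx": 0, "ty": 0, "tz": 4, "gripper": 1}
    - {"wx": 0, "wy": 0, "wz": 0, "tx": 0, "ty": 0, "tz": 8, "gripper": 1}
    - {"wx": 0, "wy": 0, "wz": 0, "tx": 0, "ty": 0, "tz": 11, "gripper": 1}
    - {"wx": 0, "wy": 0, "wz": 0, "tx": 0, "ty": 0, "tz": 12.9, "gripper": 1}
    - {"wx": 0, "wy": 0, "wz": 0, "tx": 0, "ty": 0, "tz": 12.9, "gripper": 0.5}
    - {"wx": 0, "wy": 0, "wz": 0, "tx": 0, "ty": 0, "tz": 12.9, "gripper": 0.2}
    - {"wx": 0, "wy": 0, "wz": 0, "tx": 0, "ty": 0, "tz": 12.9, "gripper": 0}
    - {"wx": 0, "wy": 0, "wz": 0, "tx": 0, "ty": 0, "tz": 12.9, "gripper": 0}
  newtons: 70

```text
time: 2.25
tool_pos: [0.4756, -0.2715, 0.1034]
tool_rot: [0.001, 0.125, 0.992, -0.0]
contact_force: [-0.4, -0.2, 1.9]
grip_width: 0.0162
gripper_force: 68.1
```

Emit:
play_rows:
  moves:
    - {"wx": 0, "wy": 0, "wz": 0, "tx": 0, "ty": 0, "tz": 0, "gripper": 0}
    - {"wx": 0, "wy": 0, "wz": 0, "tx": 0, "ty": 0, "tz": 0, "gripper": 0}
    - {"wx": 0, "wy": 0, "wz": 0, "tx": 0, "ty": 0, "tz": 0, "gripper": 0}

```text
time: 2.62
tool_pos: [0.4757, -0.2715, 0.1034]
tool_rot: [0.001, 0.125, 0.992, -0.0]
contact_force: [-1.1, -1.0, 5.3]
grip_width: 0.0162
gripper_force: 68.1
```

```bash
python3 - <<'E'
from h import *;from cell import sense
s=sense();print(s["time"],np.round(s["tool_pos"],4),s["grip_width"],s["gripper_force"])
# stand top-face from wrist2 and top0
for n,box in(("wrist2.npz",(205,345,115,255)),("top0.npz",(320,390,160,225))):
    c=load(n);h=cv2.cvtColor(c["frame"],cv2.COLOR_RGB2HSV).astype(int)
    x0,x1,y0,y1=box;m=((h[...,0]<35)|(h[...,1]<70)|(h[...,0]>85))[y0:y1,x0:x1]; 
    b=h[...,2][y0:y1,x0:x1]
    print(n);g=cv2.cvtColor(c["frame"],cv2.COLOR_RGB2BGR)[y0:y1,x0:x1]
    k=8 if n[0]=="t" else 4
    cv2.imwrite("pics/st_"+n[:3]+".png",cv2.resize(g,None,fx=k,fy=k,interpolation=1))
E
python3 - <<'E'
import cv2,numpy as np
a=cv2.imread("pics/st_wri.png");b=cv2.imread("pics/st_top.png");print(a.shape,b.shape)
a=cv2.resize(a,(400,400));b=cv2.resize(b,(400,371));o=np.zeros((400,800,3),np.uint8);o[:,:400]=a;o[:371,400:]=b;cv2.imwrite("pics/st.png",o)
E
```

```text
2.625 [ 0.4757 -0.2715  0.1034] 0.01623587144661536 68.10637950897217
wrist2.npz
top0.npz
(560, 560, 3) (520, 560, 3)
```

View pics/st.png

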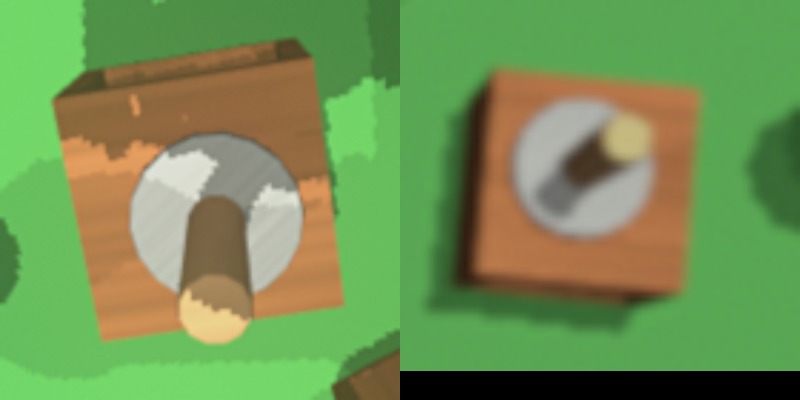

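Stand top-face corners in the left panel (wrist) are (53,98), (314,58), (344,306), (103,341). In the right panel (top) they are (494,72), (700,92), (685,293), (473,272). I'll cast these onto z = 0.075 to get the hole axis.

Run:
```python
from h import *;from cell import sense
A=np.array([(53,98),(314,58),(344,306),(103,341)])*.35+[205,115]
B=np.array([(94,72),(300,92),(285,293),(73,272)])*.175+[320,160]
for n,P in(("wrist2.npz",A),("top0.npz",B)):
    c=load(n);w=np.array([onz(c,p,.075)[:2] for p in P]);print(n,"ctr",np.round(w.mean(0),4),"sides",np.round(np.linalg.norm(w-np.roll(w,-1,0),axis=1),4))
c=load("wrist2.npz");print("disc wrist",onz(c,(216*.35+205,218*.35+115),.081))
u=np.array([np.cos(np.radians(75.6)),np.sin(np.radians(75.6))]);print("start",np.array([.5533,.098])-.08*u,"end",np.array([.5533,.098])+.08*u)
s=sense();p=s["tool_pos"].copy();p[2]+=.11
print(delta(s,p,np.radians(75.6)));st=np.r_[np.array([.5533,.098])-.08*u,p[2]];print(delta(s,st,np.radians(75.6)))
```

```text
wrist2.npz ctr [ 0.4722 -0.2745] sides [0.0798 0.0801 0.0796 0.0804]
top0.npz ctr [ 0.4705 -0.2753] sides [0.0801 0.0785 0.0817 0.0785]
disc wrist [ 0.47555637 -0.27128763  0.081     ]
start [0.53340481 0.02051335] end [0.57319519 0.17548665]
{'t': [-0.02, -0.01, -11.0], 'w': [-0.0, 0.1, 0.1]}
{'t': [1.61, 29.72, -11.02], 'w': [-0.0, 0.1, 0.1]}
```

Emit:
play_rows:
  moves:
    - {"wx": 0, "wy": 0, "wz": 0, "tx": 0, "ty": 0, "tz": -2, "gripper": 0}
    - {"wx": 0, "wy": 0, "wz": 0, "tx": 0, "ty": 0, "tz": -4, "gripper": 0}
    - {"wx": 0, "wy": 0, "wz": 0, "tx": 0, "ty": 0, "tz": -7, "gripper": 0}
    - {"wx": 0, "wy": 0, "wz": 0, "tx": 0, "ty": 0, "tz": -10, "gripper": 0}
    - {"wx": 0, "wy": 0, "wz": 0, "tx": 0, "ty": 0, "tz": -13, "gripper": 0}
    - {"wx": 0, "wy": 0, "wz": 0, "tx": 0, "ty": 0, "tz": -15, "gripper": 0}
    - {"wx": 0, "wy": 0, "wz": 0, "tx": 0, "ty": 0, "tz": -15, "gripper": 0}

```text
time: 3.5
tool_pos: [0.4757, -0.271, 0.2532]
tool_rot: [0.001, 0.125, 0.992, 0.0]
contact_force: [0.3, -0.5, -1.9]
grip_width: 0.0164
gripper_force: 68.2
```

The stand hole axis is about (0.472, -0.2747), with sides measuring 80 mm in both views. The lift is clean, so I move over the handle end of the seam.

Emit:
play_rows:
  moves:
    - {"wx": 0, "wy": 0, "wz": 0, "tx": 0.3, "ty": 5, "tz": 0, "gripper": 0}
    - {"wx": 0, "wy": 0, "wz": 0, "tx": 0.6, "ty": 11, "tz": 0, "gripper": 0}
    - {"wx": 0, "wy": 0, "wz": 0, "tx": 0.9, "ty": 17, "tz": 0, "gripper": 0}
    - {"wx": 0, "wy": 0, "wz": 0, "tx": 1.2, "ty": 22, "tz": 0, "gripper": 0}
    - {"wx": 0, "wy": 0, "wz": 0, "tx": 1.5, "ty": 27, "tz": 3, "gripper": 0}
    - {"wx": 0, "wy": 0, "wz": 0, "tx": 1.6, "ty": 29.7, "tz": 7, "gripper": 0}
    - {"wx": 0, "wy": 0, "wz": 0, "tx": 1.6, "ty": 29.7, "tz": 10, "gripper": 0}
    - {"wx": 0, "wy": 0, "wz": 0, "tx": 1.6, "ty": 29.7, "tz": 10, "gripper": 0}

```text
time: 4.5
tool_pos: [0.5304, 0.0203, 0.1484]
tool_rot: [-0.004, 0.125, 0.992, -0.002]
contact_force: [-0.3, -0.2, -0.4]
grip_width: 0.0164
gripper_force: 68.6
```

Run:
```python
from h import *;from cell import sense,capture
s=sense();print(s["time"],np.round(s["tool_pos"],4),delta(s,[.5334,.0205,.0992],np.radians(75.6)))
p=s["tool_pos"];tip=[p[0],p[1],p[2]-.1034+.013];print("tip",tip)
im=[]
for n in("scene","wrist"):
    c=capture(n);np.savez(n+"3.npz",**c);f=c["frame"][:,:,::-1].copy();q=proj(c,tip);g=proj(c,[.5334,.0205,.018]);print(n,q,g)
    x,y=[int(np.clip(v,l,h)) for v,l,h in((g[0],70,490),(g[1],70,350))];k=cv2.resize(f[y-70:y+70,x-70:x+70],(400,400),interpolation=2)
    for z,col in((q,(0,0,255)),(g,(255,0,0))):cv2.drawMarker(k,tuple(int((a-b)*400/140) for a,b in zip(z,(x-70,y-70))),col,1,10)
    im.append(k)
cv2.imwrite("pics/m3.png",np.hstack(im))
```

```text
4.5 [0.5304 0.0203 0.1484] {'t': [-0.32, 0.11, 4.92], 'w': [-0.2, -0.5, 0.1]}
tip [np.float64(0.530417297698795), np.float64(0.02029800919988914), np.float64(0.0580410629572464)]
scene [331.10631461 205.24944623] [331.28896232 216.49307358]
wrist [280.51679319 209.07788408] [281.83451683 197.75949057]
```

View pics/m3.png

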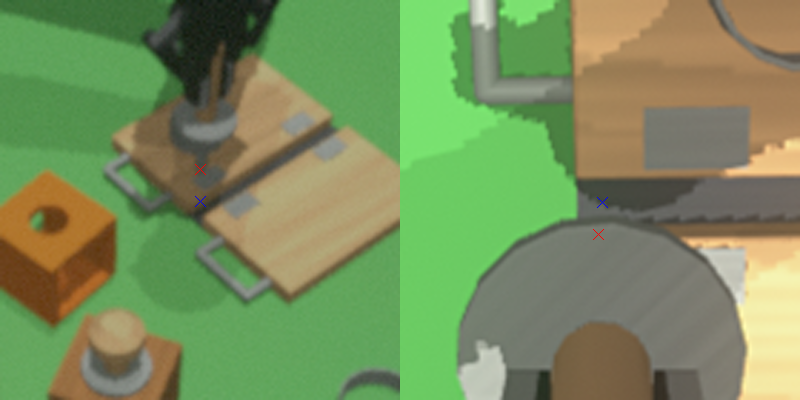

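In the scene panel the pick hangs above the handle end; in the wrist panel the seam runs between rows 178 and 237, from its left end at x≈577. I'll refine the seam centreline from those edges.

Run:
```python
from h import *;from cell import sense
c=load("wrist3.npz");o=np.array([211,127]);k=140/400
u=np.array([np.cos(np.radians(75.6)),np.sin(np.radians(75.6))]);n=np.array([-u[1],u[0]])
for d in((640,178),(770,178),(750,237),(577,178)):
    w=onz(c,o+np.array(d)*[k,k]-[400*k,0],.018)[:2];r=w-[.5533,.098];print(d,np.round(w,4),"board x,y",np.round([r@u,r@n],4))
s=sense();print(s["time"],np.round(s["tool_pos"],4),np.abs(s["joint_velocities"]).max())
```

```text
(640, 178) [0.529  0.0329] board x,y [-0.0691  0.0073]
(770, 178) [0.5383 0.0694] board x,y [-0.0314  0.0074]
(750, 237) [0.5545 0.0602] board x,y [-0.0363 -0.0106]
(577, 178) [0.5245 0.0152] board x,y [-0.0874  0.0073]
4.6 [0.5333 0.0203 0.1522] 0.028375349755581973
```

Emit:
play_rows:
  moves:
    - {"wx": 0, "wy": 0, "wz": 0, "tx": 0, "ty": 0, "tz": 0, "gripper": 0}

```text
time: 4.72
tool_pos: [0.534, 0.0203, 0.1536]
tool_rot: [0.001, 0.125, 0.992, 0.0]
contact_force: [0.6, 0.0, -0.8]
grip_width: 0.0169
gripper_force: 68.6
```

Run:
```python
from h import *;from cell import sense
s=sense();print(s["time"],np.round(s["tool_pos"],4),delta(s,[.5334,.0205,.0992],np.radians(75.6)))
```

```text
4.725 [0.534  0.0203 0.1536] {'t': [0.08, -0.01, 5.44], 'w': [0.1, 0.1, 0.0]}
```

Run:
```python
from h import *;from cell import sense,capture
c=capture("wrist");np.savez("wrist4.npz",**c);f=c["frame"];o=np.array([.5533,.098])
u=np.array([np.cos(np.radians(75.6)),np.sin(np.radians(75.6))]);n=np.array([-u[1],u[0]])
for bx in(-.05,-.03,-.01):
    print(bx,[(round(y*1000),f[tuple(int(round(v)) for v in proj(c,np.r_[o+bx*u+y*n,.018])[::-1])].tolist()) for y in np.arange(-.014,.0141,.001)])
```

```text
-0.05 [(-14, [189, 192, 182]), (-13, [216, 189, 155]), (-12, [244, 201, 136]), (-11, [219, 169, 116]), (-10, [152, 120, 83]), (-9, [118, 95, 67]), (-8, [120, 96, 67]), (-7, [123, 97, 68]), (-6, [108, 88, 66]), (-5, [80, 74, 68]), (-4, [93, 90, 85]), (-3, [104, 102, 98]), (-2, [105, 102, 97]), (-1, [104, 101, 96]), (0, [104, 101, 96]), (1, [105, 103, 98]), (2, [104, 102, 97]), (3, [107, 103, 98]), (4, [99, 96, 91]), (5, [86, 81, 76]), (6, [85, 82, 76]), (7, [98, 95, 92]), (8, [91, 83, 75]), (9, [155, 121, 82]), (10, [152, 125, 93]), (11, [126, 119, 106]), (12, [118, 118, 109]), (13, [120, 119, 110]), (14, [120, 119, 109])]
-0.03 [(-14, [237, 195, 133]), (-13, [238, 195, 134]), (-12, [236, 190, 131]), (-11, [218, 169, 116]), (-10, [168, 131, 91]), (-9, [117, 93, 66]), (-8, [116, 93, 64]), (-7, [120, 95, 67]), (-6, [115, 93, 67]), (-5, [98, 83, 67]), (-4, [95, 86, 79]), (-3, [110, 104, 98]), (-2, [110, 103, 98]), (-1, [109, 102, 96]), (0, [109, 102, 95]), (1, [110, 103, 97]), (2, [109, 103, 96]), (3, [111, 104, 97]), (4, [110, 104, 98]), (5, [110, 103, 98]), (6, [109, 104, 98]), (7, [106, 102, 97]), (8, [109, 103, 98]), (9, [239, 191, 129]), (10, [242, 199, 136]), (11, [239, 197, 135]), (12, [238, 195, 134]), (13, [237, 195, 134]), (14, [236, 193, 132])]
-0.01 [(-14, [245, 221, 152]), (-13, [244, 221, 152]), (-12, [247, 224, 154]), (-11, [241, 198, 136]), (-10, [197, 152, 105]), (-9, [135, 106, 74]), (-8, [123, 97, 68]), (-7, [125, 98, 68]), (-6, [124, 99, 69]), (-5, [115, 95, 74]), (-4, [113, 104, 95]), (-3, [117, 108, 99]), (-2, [115, 105, 96]), (-1, [114, 104, 96]), (0, [113, 103, 94]), (1, [114, 104, 95]), (2, [115, 106, 97]), (3, [113, 106, 98]), (4, [115, 106, 98]), (5, [114, 106, 97]), (6, [114, 105, 97]), (7, [113, 104, 96]), (8, [112, 104, 97]), (9, [194, 152, 109]), (10, [241, 194, 132]), (11, [241, 199, 136]), (12, [236, 192, 132]), (13, [235, 191, 130]), (14, [235, 190, 130])]
```

Seam edges read -10 and +8.5 mm, so I shift the centreline by -0.8 mm, giving an origin of about (0.5543, 0.0985). Descending into the seam at x_b ≈ -0.078.

Run:
```python
from h import *;from cell import sense
s=sense();print(s["time"],np.round(s["tool_pos"],4),delta(s,[.5349,.0232,.0992],np.radians(75.6)),delta(s,[.5349,.0232,.112],np.radians(75.6)))
```

```text
4.775 [0.534  0.0204 0.1537] {'t': [-0.01, 0.29, 5.45], 'w': [0.1, 0.1, 0.0]} {'t': [-0.01, 0.29, 4.17], 'w': [0.1, 0.1, 0.0]}
```

Emit:
play_rows:
  moves:
    - {"wx": 0, "wy": 0, "wz": 0, "tx": 0, "ty": 0.3, "tz": 1, "gripper": 0}
    - {"wx": 0, "wy": 0, "wz": 0, "tx": 0, "ty": 0.3, "tz": 2, "gripper": 0}
    - {"wx": 0, "wy": 0, "wz": 0, "tx": 0, "ty": 0.3, "tz": 3, "gripper": 0}
    - {"wx": 0, "wy": 0, "wz": 0, "tx": 0, "ty": 0.3, "tz": 4, "gripper": 0}
    - {"wx": 0, "wy": 0, "wz": 0, "tx": 0, "ty": 0.3, "tz": 4.7, "gripper": 0}
    - {"wx": 0, "wy": 0, "wz": 0, "tx": 0, "ty": 0.3, "tz": 5.4, "gripper": 0}
    - {"wx": 0, "wy": 0, "wz": 0, "tx": 0, "ty": 0.3, "tz": 5.4, "gripper": 0}
    - {"wx": 0, "wy": 0, "wz": 0, "tx": 0, "ty": 0.3, "tz": 5.4, "gripper": 0}

```text
time: 5.78
tool_pos: [0.5342, 0.0235, 0.0986]
tool_rot: [0.0, 0.125, 0.992, 0.0]
contact_force: [0.6, -0.5, -1.4]
grip_width: 0.0162
gripper_force: 68.6
```

Run:
```python
from h import *;from cell import sense
s=sense();print(s["time"],np.round(s["tool_pos"],4),s["contact_force"],delta(s,[.5349,.0232,.0992],np.radians(75.6)))
u=np.array([np.cos(np.radians(75.6)),np.sin(np.radians(75.6))]);print(delta(s,[*(np.array([.5543,.0985])+.078*u),.0992]))
```

```text
5.775 [0.5342 0.0235 0.0986] [ 0.55242723 -0.53059595 -1.35135429] {'t': [-0.07, -0.01, -0.06], 'w': [0.0, 0.0, 0.1]}
{'t': [-0.1, 15.56, -0.06]}
```

The tip is down at z≈0.008 with no side load. I run the seam at 4 cm/s, 5 mm per row.

Emit:
play_rows:
  moves:
    - {"wx": 0, "wy": 0, "wz": 0, "tx": 0, "ty": 0.5, "tz": 0, "gripper": 0}
    - {"wx": 0, "wy": 0, "wz": 0, "tx": -0.02, "ty": 1, "tz": 0, "gripper": 0}
    - {"wx": 0, "wy": 0, "wz": 0, "tx": -0.04, "ty": 1.5, "tz": 0, "gripper": 0}
    - {"wx": 0, "wy": 0, "wz": 0, "tx": -0.06, "ty": 2, "tz": 0, "gripper": 0}
    - {"wx": 0, "wy": 0, "wz": 0, "tx": -0.06, "ty": 2.5, "tz": 0, "gripper": 0}
    - {"wx": 0, "wy": 0, "wz": 0, "tx": -0.06, "ty": 3, "tz": 0, "gripper": 0}
    - {"wx": 0, "wy": 0, "wz": 0, "tx": -0.06, "ty": 3.5, "tz": 0, "gripper": 0}
    - {"wx": 0, "wy": 0, "wz": 0, "tx": -0.06, "ty": 4, "tz": 0, "gripper": 0}

```text
time: 6.78
tool_pos: [0.5445, 0.0624, 0.0983]
tool_rot: [-0.0, 0.125, 0.992, -0.0]
contact_force: [0.3, -0.2, -1.4]
grip_width: 0.0162
gripper_force: 68.6
```

Emit:
play_rows:
  moves:
    - {"wx": 0, "wy": 0, "wz": 0, "tx": 0, "ty": 0.5, "tz": 0, "gripper": 0}
    - {"wx": 0, "wy": 0, "wz": 0, "tx": 0, "ty": 1, "tz": 0, "gripper": 0}
    - {"wx": 0, "wy": 0, "wz": 0, "tx": 0, "ty": 1.5, "tz": 0, "gripper": 0}
    - {"wx": 0, "wy": 0, "wz": 0, "tx": 0, "ty": 2, "tz": 0, "gripper": 0}
    - {"wx": 0, "wy": 0, "wz": 0, "tx": 0, "ty": 2.5, "tz": 0, "gripper": 0}
    - {"wx": 0, "wy": 0, "wz": 0, "tx": 0, "ty": 3, "tz": 0, "gripper": 0}
    - {"wx": 0, "wy": 0, "wz": 0, "tx": 0, "ty": 3.5, "tz": 0, "gripper": 0}
    - {"wx": 0, "wy": 0, "wz": 0, "tx": 0, "ty": 4, "tz": 0, "gripper": 0}

```text
time: 7.78
tool_pos: [0.5544, 0.1011, 0.0983]
tool_rot: [-0.0, 0.125, 0.992, -0.0]
contact_force: [0.2, 0.3, -1.6]
grip_width: 0.0165
gripper_force: 68.6
```

```bash
cat > w.py <<'E'
from h import *;from cell import sense
s=sense();r=s["tool_pos"][:2]-[.5543,.0985]
u=np.array([np.cos(np.radians(75.6)),np.sin(np.radians(75.6))]);print(s["time"],"board x,y",np.round([r@u,r@[-u[1],u[0]]],4),"tip z",round(s["tool_pos"][2]-.0904,4),np.round(s["contact_force"],1))
E
python3 w.py
```

```text
7.775 board x,y [0.0026 0.0005] tip z 0.0079 [ 0.2  0.3 -1.6]
```

On the centreline, at the middle, with no load. Continuing to the plain end.

Emit:
play_rows:
  moves:
    - {"wx": 0, "wy": 0, "wz": 0, "tx": 0, "ty": 0.5, "tz": 0, "gripper": 0}
    - {"wx": 0, "wy": 0, "wz": 0, "tx": 0, "ty": 1, "tz": 0, "gripper": 0}
    - {"wx": 0, "wy": 0, "wz": 0, "tx": 0, "ty": 1.5, "tz": 0, "gripper": 0}
    - {"wx": 0, "wy": 0, "wz": 0, "tx": 0, "ty": 2, "tz": 0, "gripper": 0}
    - {"wx": 0, "wy": 0, "wz": 0, "tx": 0, "ty": 2.5, "tz": 0, "gripper": 0}
    - {"wx": 0, "wy": 0, "wz": 0, "tx": 0, "ty": 3, "tz": 0, "gripper": 0}
    - {"wx": 0, "wy": 0, "wz": 0, "tx": 0, "ty": 3.5, "tz": 0, "gripper": 0}
    - {"wx": 0, "wy": 0, "wz": 0, "tx": 0, "ty": 4, "tz": 0, "gripper": 0}

```text
time: 8.78
tool_pos: [0.5644, 0.1399, 0.0983]
tool_rot: [-0.0, 0.125, 0.992, 0.0]
contact_force: [-0.3, -0.4, -1.2]
grip_width: 0.0165
gripper_force: 68.6
```

Emit:
play_rows:
  moves:
    - {"wx": 0, "wy": 0, "wz": 0, "tx": 0, "ty": 0.5, "tz": 0, "gripper": 0}
    - {"wx": 0, "wy": 0, "wz": 0, "tx": 0, "ty": 1, "tz": 0, "gripper": 0}
    - {"wx": 0, "wy": 0, "wz": 0, "tx": 0, "ty": 1.5, "tz": 0, "gripper": 0}
    - {"wx": 0, "wy": 0, "wz": 0, "tx": 0, "ty": 2, "tz": 0, "gripper": 0}
    - {"wx": 0, "wy": 0, "wz": 0, "tx": 0, "ty": 2.5, "tz": 0, "gripper": 0}
    - {"wx": 0, "wy": 0, "wz": 0, "tx": 0, "ty": 3, "tz": 0, "gripper": 0}
    - {"wx": 0, "wy": 0, "wz": 0, "tx": 0, "ty": 3.5, "tz": 0, "gripper": 0}
    - {"wx": 0, "wy": 0, "wz": 0, "tx": 0, "ty": 4, "tz": 0, "gripper": 0}

```text
time: 9.78
tool_pos: [0.5743, 0.1786, 0.0983]
tool_rot: [-0.0, 0.125, 0.992, -0.0]
contact_force: [0.5, 0.0, -1.1]
grip_width: 0.0164
gripper_force: 68.6
```

Emit:
play_rows:
  moves:
    - {"wx": 0, "wy": 0, "wz": 0, "tx": 0, "ty": 0, "tz": 0, "gripper": 0}
    - {"wx": 0, "wy": 0, "wz": 0, "tx": 0, "ty": 0, "tz": 0, "gripper": 0}

```text
time: 10.02
tool_pos: [0.5741, 0.1782, 0.0983]
tool_rot: [-0.0, 0.125, 0.992, -0.0]
contact_force: [1.0, 0.3, -2.1]
grip_width: 0.0166
gripper_force: 68.6
```

```bash
python3 w.py
```

```text
10.025 board x,y [0.0821 0.0007] tip z 0.0079 [ 1.   0.3 -2.1]
```

The tip reached x_b = +0.082. I lift straight up and return over the stand.

Emit:
play_rows:
  moves:
    - {"wx": 0, "wy": 0, "wz": 0, "tx": 0, "ty": 0, "tz": -2, "gripper": 0}
    - {"wx": 0, "wy": 0, "wz": 0, "tx": 0, "ty": 0, "tz": -5, "gripper": 0}
    - {"wx": 0, "wy": 0, "wz": 0, "tx": 0, "ty": 0, "tz": -8, "gripper": 0}
    - {"wx": 0, "wy": 0, "wz": 0, "tx": 0, "ty": 0, "tz": -11, "gripper": 0}
    - {"wx": 0, "wy": 0, "wz": 0, "tx": 0, "ty": 0, "tz": -13, "gripper": 0}
    - {"wx": 0, "wy": 0, "wz": 0, "tx": 0, "ty": 0, "tz": -15, "gripper": 0}
    - {"wx": 0, "wy": 0, "wz": 0, "tx": 0, "ty": 0, "tz": -15, "gripper": 0}

```text
time: 10.9
tool_pos: [0.5748, 0.1785, 0.25]
tool_rot: [0.002, 0.125, 0.992, 0.001]
contact_force: [-0.1, 0.6, -2.6]
grip_width: 0.0164
gripper_force: 68.6
```

Run:
```python
from h import *;from cell import sense
s=sense();p=s["tool_pos"];print(s["time"],p,delta(s,[.472,-.2747,p[2]],np.radians(75.6)))
```

```text
10.9 [0.57483933 0.1784835  0.2500377 ] {'t': [-1.27, -46.45, -0.12], 'w': [0.2, 0.2, 0.0]}
```

Emit:
play_rows:
  moves:
    - {"wx": 0, "wy": 0, "wz": 0, "tx": -0.2, "ty": -4, "tz": 0, "gripper": 0}
    - {"wx": 0, "wy": 0, "wz": 0, "tx": -0.4, "ty": -10, "tz": 0, "gripper": 0}
    - {"wx": 0, "wy": 0, "wz": 0, "tx": -0.6, "ty": -16, "tz": 0, "gripper": 0}
    - {"wx": 0, "wy": 0, "wz": 0, "tx": -0.8, "ty": -22, "tz": 0, "gripper": 0}
    - {"wx": 0, "wy": 0, "wz": 0, "tx": -1, "ty": -28, "tz": 0, "gripper": 0}
    - {"wx": 0, "wy": 0, "wz": 0, "tx": -1.1, "ty": -34, "tz": 0, "gripper": 0}
    - {"wx": 0, "wy": 0, "wz": 0, "tx": -1.2, "ty": -40, "tz": 0, "gripper": 0}
    - {"wx": 0, "wy": 0, "wz": 0, "tx": -1.3, "ty": -44, "tz": 0, "gripper": 0}

```text
time: 11.9
tool_pos: [0.4761, -0.2532, 0.247]
tool_rot: [-0.001, 0.126, 0.992, 0.0]
contact_force: [-0.4, -0.5, -0.7]
grip_width: 0.0164
gripper_force: 68.7
```

Emit:
play_rows:
  moves:
    - {"wx": 0, "wy": 0, "wz": 0, "tx": 0, "ty": -2, "tz": 0, "gripper": 0}
    - {"wx": 0, "wy": 0, "wz": 0, "tx": 0, "ty": -2.4, "tz": 2, "gripper": 0}
    - {"wx": 0, "wy": 0, "wz": 0, "tx": 0, "ty": -2.4, "tz": 4, "gripper": 0}
    - {"wx": 0, "wy": 0, "wz": 0, "tx": 0, "ty": -2.4, "tz": 6, "gripper": 0}
    - {"wx": 0, "wy": 0, "wz": 0, "tx": 0, "ty": -2.4, "tz": 6.5, "gripper": 0}
    - {"wx": 0, "wy": 0, "wz": 0, "tx": 0, "ty": -2.4, "tz": 6.5, "gripper": 0}
    - {"wx": 0, "wy": 0, "wz": 0, "tx": 0, "ty": -2.4, "tz": 6.5, "gripper": 0}
    - {"wx": 0, "wy": 0, "wz": 0, "tx": 0, "ty": -2.4, "tz": 6.5, "gripper": 0}

```text
time: 12.9
tool_pos: [0.4722, -0.2745, 0.1841]
tool_rot: [0.001, 0.125, 0.992, -0.0]
contact_force: [-0.4, -0.8, -0.7]
grip_width: 0.0165
gripper_force: 68.7
```

Run:
```python
from h import *;from cell import sense,capture
s=sense();p=s["tool_pos"];print(s["time"],p,delta(s,[.472,-.2747,.1034],np.radians(75.6)))
tip=[p[0],p[1],p[2]-.0904];im=[]
for n in("scene","top"):
    c=capture(n);f=c["frame"][:,:,::-1].copy();q=proj(c,tip);g=proj(c,[.472,-.2747,.075]);x,y=int(g[0]),int(g[1])
    k=cv2.resize(f[y-50:y+50,x-50:x+50],(400,400),interpolation=2)
    for z,col in((q,(0,0,255)),(g,(255,0,0))):cv2.drawMarker(k,tuple(int((a-b)*4) for a,b in zip(z,(x-50,y-50))),col,1,10)
    im.append(k)
cv2.imwrite("pics/m5.png",np.hstack(im))
```

```text
12.9 [ 0.47220911 -0.2745251   0.18406876] {'t': [0.03, -0.02, 8.07], 'w': [-0.0, 0.1, 0.1]}
```

View pics/m5.png

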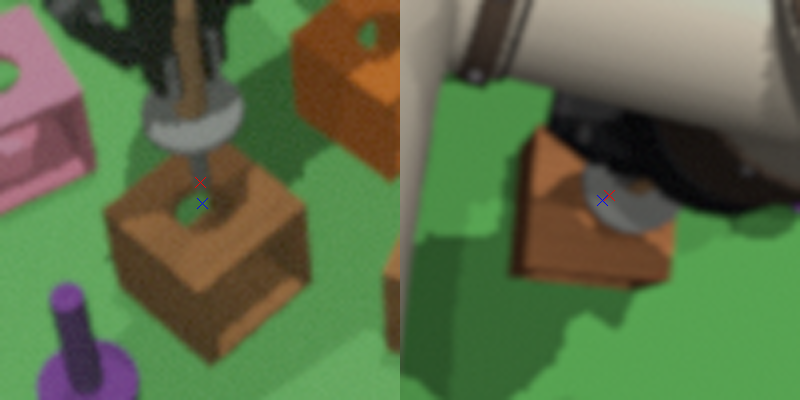

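In the scene panel the shank tip is at (199,182), directly above the hole, whose centre is marked at (202,203); the pick is upright. Lowering it.

Emit:
play_rows:
  moves:
    - {"wx": 0, "wy": 0, "wz": 0, "tx": 0, "ty": 0, "tz": 1, "gripper": 0}
    - {"wx": 0, "wy": 0, "wz": 0, "tx": 0, "ty": 0, "tz": 2, "gripper": 0}
    - {"wx": 0, "wy": 0, "wz": 0, "tx": 0, "ty": 0, "tz": 3.2, "gripper": 0}
    - {"wx": 0, "wy": 0, "wz": 0, "tx": 0, "ty": 0, "tz": 4.4, "gripper": 0}
    - {"wx": 0, "wy": 0, "wz": 0, "tx": 0, "ty": 0, "tz": 5.6, "gripper": 0}
    - {"wx": 0, "wy": 0, "wz": 0, "tx": 0, "ty": 0, "tz": 6.8, "gripper": 0}
    - {"wx": 0, "wy": 0, "wz": 0, "tx": 0, "ty": 0, "tz": 7.4, "gripper": 0}
    - {"wx": 0, "wy": 0, "wz": 0, "tx": 0, "ty": 0, "tz": 7.8, "gripper": 0}

```text
time: 14.0
tool_pos: [0.4719, -0.2745, 0.105]
tool_rot: [-0.0, 0.125, 0.992, -0.0]
contact_force: [0.5, -0.1, -1.1]
grip_width: 0.0165
gripper_force: 68.7
```

Emit:
play_rows:
  moves:
    - {"wx": 0, "wy": 0, "wz": 0, "tx": 0, "ty": 0, "tz": 0, "gripper": 0}
    - {"wx": 0, "wy": 0, "wz": 0, "tx": 0, "ty": 0, "tz": 0, "gripper": 0}
    - {"wx": 0, "wy": 0, "wz": 0, "tx": 0, "ty": 0, "tz": 0, "gripper": 0}

```text
time: 14.38
tool_pos: [0.472, -0.2745, 0.1057]
tool_rot: [0.0, 0.125, 0.992, -0.0]
contact_force: [1.2, -0.5, -1.7]
grip_width: 0.0165
gripper_force: 68.7
```

Emit:
play_rows:
  moves:
    - {"wx": 0, "wy": 0, "wz": 0, "tx": 0, "ty": 0, "tz": 0.1, "gripper": 0}
    - {"wx": 0, "wy": 0, "wz": 0, "tx": 0, "ty": 0, "tz": 0.2, "gripper": 0}
    - {"wx": 0, "wy": 0, "wz": 0, "tx": 0, "ty": 0, "tz": 0.22, "gripper": 0}
    - {"wx": 0, "wy": 0, "wz": 0, "tx": 0, "ty": 0, "tz": 0.22, "gripper": 0}
  newtons: 20

```text
time: 14.88
tool_pos: [0.4719, -0.2745, 0.1034]
tool_rot: [0.0, 0.125, 0.992, -0.0]
contact_force: [-0.9, 0.0, 2.1]
grip_width: 0.0166
gripper_force: 69.2
```

Emit:
play_rows:
  moves:
    - {"wx": 0, "wy": 0, "wz": 0, "tx": 0, "ty": 0, "tz": 0, "gripper": 0.3}
    - {"wx": 0, "wy": 0, "wz": 0, "tx": 0, "ty": 0, "tz": 0, "gripper": 0.5}
    - {"wx": 0, "wy": 0, "wz": 0, "tx": 0, "ty": 0, "tz": 0, "gripper": 0.8}
    - {"wx": 0, "wy": 0, "wz": 0, "tx": 0, "ty": 0, "tz": 0, "gripper": 1}
    - {"wx": 0, "wy": 0, "wz": 0, "tx": 0, "ty": 0, "tz": 0, "gripper": 1}
    - {"wx": 0, "wy": 0, "wz": 0, "tx": 0, "ty": 0, "tz": 0, "gripper": 1}

```text
time: 15.62
tool_pos: [0.4718, -0.2745, 0.1031]
tool_rot: [0.0, 0.125, 0.992, 0.0]
contact_force: [-0.0, 1.1, 0.1]
grip_width: 0.085
gripper_force: 0.0
```

Emit:
play_rows:
  moves:
    - {"wx": 0, "wy": 0, "wz": 0, "tx": 0, "ty": 0, "tz": -3, "gripper": 1}
    - {"wx": 0, "wy": 0, "wz": 0, "tx": 0, "ty": 0, "tz": -6, "gripper": 1}
    - {"wx": 0, "wy": 0, "wz": 0, "tx": 0, "ty": 0, "tz": -10, "gripper": 1}
    - {"wx": 0, "wy": 0, "wz": 0, "tx": 0, "ty": 0, "tz": -13, "gripper": 1}
    - {"wx": 0, "wy": 0, "wz": 0, "tx": 0, "ty": 0, "tz": -15, "gripper": 1}
    - {"wx": 0, "wy": 0, "wz": 0, "tx": 0, "ty": 0, "tz": -15, "gripper": 1}
    - {"wx": 0, "wy": 0, "wz": 0, "tx": 0, "ty": 0, "tz": -15, "gripper": 1}

```text
time: 16.5
tool_pos: [0.4712, -0.2741, 0.2519]
tool_rot: [-0.001, 0.125, 0.992, 0.0]
contact_force: [-0.2, -0.6, -0.8]
grip_width: 0.0857
gripper_force: 0.0
```

Run:
```python
from h import *;from cell import sense,capture
s=sense();print(s["time"],s["grip_width"]);im=[]
for n in("scene","wrist"):
    c=capture(n);f=c["frame"][:,:,::-1].copy();g=proj(c,[.472,-.2745,.12]);x,y=[int(np.clip(v,l,h)) for v,l,h in((g[0],70,490),(g[1],70,350))]
    k=cv2.resize(f[y-70:y+70,x-70:x+70],(400,400),interpolation=2)
    for z,col in((.161,(0,0,255)),(.081,(255,0,0))):cv2.drawMarker(k,tuple(int((a-b)*400/140) for a,b in zip(proj(c,[.472,-.2745,z]),(x-70,y-70))),col,1,10)
    im.append(k)
cv2.imwrite("pics/m6.png",np.hstack(im))
```

```text
16.5 0.08569181519938204
```

View pics/m6.png

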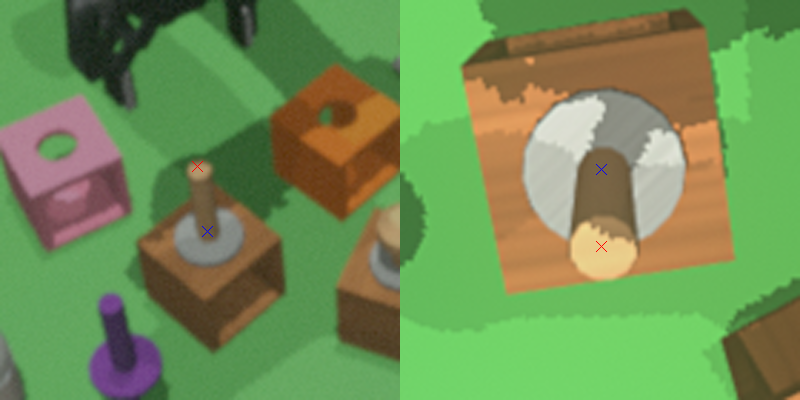

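The pick hangs upright and centred in its own stand, disc flat on the top (disc at (603,168), handle top at (603,247) in the wrist panel). The gripper is open and clear of it. Handing in.

```bash
python3 -c "
from cell import robot
print(robot.job_done())"
```

```text
the job is handed in; nothing more can be done
None
```

I ran the seam from the handle end to the plain end at about 4 cm/s, hung the pick upright back in its own stand, let go, and handed the job in at about 16.6 s; the hand-in returned no verdict.

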